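Push the counting board up into its tray and weigh it down again

ROBOT

A 7-joint arm with a two-finger parallel gripper is mounted at the origin on the work surface. World frame = base frame: x ahead of the robot, y to its left, z up, the work surface at z = 0. Lengths are in m, angles in rad, forces in N, time in s.
With the tool pointing down it reaches from about 0.425 to 0.875 m from the base axis. Payload 4.7 kg.
Tool frame: the origin (TCP) lies midway between the tips of the shut fingers; the grasp point (between the pads) lies 19 mm behind it; x points along the fingers, z is the direction in which the jaws open and shut, and the axes are right-handed (so a half turn about x gives the same grasp; the last joint's range is limited). The gripper opens to 87 mm and grips with 3 to 60 N. Pads are 19 mm wide; open, the fingers measure 117 mm over their backs; the gripper's body (75 mm by 190 mm) begins 51 mm behind the grasp point.
Start: joints at [-1.183, 0.321, -0.07, 1.45, 0.023, 1.371, -0.057], TCP at [0.237, 0.605, 0.223] pointing down, gripper open.
Joint ranges: [-2.86, 2.86], [-0.3, 2.09], [-1.38, 1.24], [0.06, 2.45], [-1.56, 4.7], [0.09, 2.05], [-2.69, 2.69]. Speed limits (rad/s): [2.57, 2.57, 3.14, 3.14, 3.14, 3.14, 3.14].

INTERFACE

Orientations are given as a rotation vector (axis times angle).
In Python, from bench import ctrl gives the robot as it stands.
- The arm moves only by the shell command python3 -m pendant 'ROWS' [OPENING] [FORCE]. ROWS is JSON, a list of rows, each an object with "travel": the shift along the tool's x, y, z in m, a list of three; "twist": the turn about the tool's x in rad. In form: [{"travel": [x, y, z], "twist": twist}, ...]. A call has 1 to 10 rows; each row is the pose to reach, as a shift and turn from the pose measured when the call began, along the tool's axes at that moment; what a row does not reach only later rows make up. A row lasts 1/8 s, in which the tool goes at most 62.5 mm and 10.7 degrees, less where a joint would pass 70% of its speed; a pose out of reach is approached as far as the arm can. A call with a gripper value outside its range is refused whole. OPENING is the opening, from -1 (shut) to 1 (fully open), so that 0 is half open, set as the call begins (- or left out, the last holds). The fingers move at their own pace and stop on an object; FORCE is the grip in N (left out, the last holds). Time passes only in rows, so rows that repeat a pose let the fingers close. It gives the time, the measured TCP pose, the force and the opening at its end, in the units of the state.
- ctrl.get_state(): the state, without advancing time (a new reading comes with each control period).
- ctrl.get_image(name): name is "side" or "top"; returns the picture (400x640x3 uint8, red, green, blue); there is no depth.
- ctrl.camera_model(name): a dict with "K" (3x3 intrinsics, pixels), "rvec" (rotation vector, rad) and "tvec" (3), from world to camera coordinates, as OpenCV has them. Camera axes: x right, y down, z forward; pixel columns grow to the right and rows downward; lengths in m; the calibration is good to about 2 mm. A picture is of the moment at which its call begins. camera_model takes no time and is no camera call.
- ctrl.close_job(): hands the job in, once; it reports no verdict.
The state is a dict: "time": time; "joint_positions": joint angles; "qd": joint speeds; "joint_torque": joint torques, N m; "position": TCP position; "tool_rot": TCP orientation; "ft_force": force on the tool from outside, world axes, zero at the start; "torque": the same for the moment, N m; "grip_width": opening from 0.0 (shut) to 1.0 (fully open).
Only numpy, scipy, OpenCV 4.12 (cv2) and the standard library are available. Lean on these libraries where they do the work, as an engineer would, in place of code of your own. Each camera call takes 0.05 s, during which the arm holds its last target.

TASK

Lift the stone paperweight off the wooden counting board and set it down on the round cork mat; then push the board, without picking it up, up the ramp and over the lip until it lies flat in the tray. Finally set the paperweight back on the middle of the board, lying flat as before. Set the stone down gently both times rather than dropping it, and leave the other things on the bench where they stand.

Things in the scene. Friction and masses are not known exactly. Their poses are not given: they have to be found in the camera images.
- tray: Fixed dark wooden tray with a ramp in front. Origin: under the tray's centre, on the bench; x points from the ramp into the tray (push direction), z up. Recess: floor 12 mm above the bench (10 mm below the lip), x -62 to 62 mm, y -68 to 68 mm. Side rims 8 mm thick, 22 mm high; end wall 12 mm thick, 36 mm high.
- lip (a point): Middle of the outer top edge of the lip, where the ramp ends: tray x = -72 mm, 22 mm high. The flat lip runs from here 10 mm on to the recess. The ramp, 152 mm wide, without side walls, rises evenly from the bench at tray x = -212 mm to this edge.
- board: Loose light wooden counting board, orange discs inlaid flush along two edges; 110 mm along x, 120 mm along y, 26 mm thick, about 0.35 kg. Origin: centre of its underside. Starts on the bench up to 45 mm before the ramp's foot, turned within 7 degrees of the tray and within 12 mm of its centre line. Too wide to grasp; fits the recess with 7 mm (x) and 8 mm (y) to spare each side.
- stone: Loose grey stone paperweight, an oblong block with rounded edges, 80 mm along its x, 46 mm along its y, 44 mm high, about 0.42 kg. Origin: centre of its underside, z up. It starts lying on the middle of the board, turned at will.
- mat: Fixed round cork mat, 120 mm across, 4 mm thick. Origin: centre of its underside, on the bench. It lies on the left or on the right of the bench (it trades places with the copper bowl).
- bowl: Copper bowl with beads, 110 mm across, 45 mm high; leave alone. Origin: centre of its underside.
- stacker: Blue wooden pyramid stacker, 104 mm across, 128 mm high; leave alone. Origin: centre of its underside.
- discs: Pile of four orange acrylic discs, 60 mm across, 32 mm high; leave alone. Origin: centre of its underside.
- disc: Single orange acrylic disc, 60 mm across, 8 mm thick; leave alone. Origin: centre of its underside.
- rod: Wooden number rod, 150 x 22 x 22 mm; leave alone. Origin: centre of its underside.
- scoop: Wooden spoon lying on the bench, about 190 mm long; leave alone. Origin: under the end of the handle where it joins the thin shaft, about the middle of its length.
Things that resemble listed ones, but are neither listed nor needed, are in the scene too. What is shaped like the board but red or yellow is not meant. Leave any purple look-alike of the stone alone.

How it is judged:
By the outcome, as a careful person would: the job done as asked, in the order asked, and still so for the second after the job is handed in, with the robot touching nothing.
It also fails if it takes over 72 s, if anything falls off the work surface, if the arm or the gripper's body presses on something with over 40 N, if the wrist force passes 120 N, or if a joint passes its speed limit or range.

## Working session

There is one attempt and no reset: what is moved stays moved. The work goes in short steps, Python scripts to look and compute and a shell command to move; the robot and the scene stay as the last step left them, time stands still between calls to the robot, and variables do not carry over. Pictures are saved under pics/ and viewed, and the job is handed in when it is done.

```bash
ls; mkdir -p pics; python3 - <<'E'
from bench import ctrl
import cv2
for n in ("side","top"):
    im=ctrl.get_image(n); cv2.imwrite(f"pics/{n}0.png",im[:,:,::-1])
    print(n,ctrl.camera_model(n))
print(ctrl.get_state())
E
```

```text
pics
side {'K': array([[440.47155491,   0.        , 320.35962254],
       [  0.        , 440.47155491, 197.77768186],
       [  0.        ,   0.        ,   1.        ]]), 'rvec': array([ 2.24538866, -0.68986614,  0.30169765]), 'tvec': array([-0.46243938,  0.24373586,  1.18058868])}
top {'K': array([[503.82021915,   0.        , 320.05241475],
       [  0.        , 503.82021915, 211.29343869],
       [  0.        ,   0.        ,   1.        ]]), 'rvec': array([ 2.16679591, -2.16942816,  0.08145198]), 'tvec': array([-0.01210078,  0.55953913,  1.23090731])}
{'time': 0.1, 'joint_positions': array([-1.18287294,  0.32173459, -0.0700842 ,  1.45155081,  0.02258065,
        1.37081891, -0.05688698]), 'qd': array([ 7.77925365e-04, -3.90432936e-04, -1.07676932e-03, -3.03471935e-03,
       -2.58106464e-05,  7.16750955e-04,  1.31035322e-03]), 'joint_torque': array([-8.33757485e-05, -4.92571199e+01, -4.05656286e-01, -3.13401675e+01,
       -6.40909933e-02,  3.94037808e-02,  6.93749826e-05]), 'position': array([0.23722129, 0.60462659, 0.22158126]), 'tool_rot': array([-0.93064107,  1.36457773,  0.92893546]), 'ft_force': array([ 0.33359305, -0.76910424, -0.08005561]), 'torque': array([ 0.06864229, -0.05344049,  0.03177757]), 'grip_width': 1.0006155426571486}
```

View pics/side0.png

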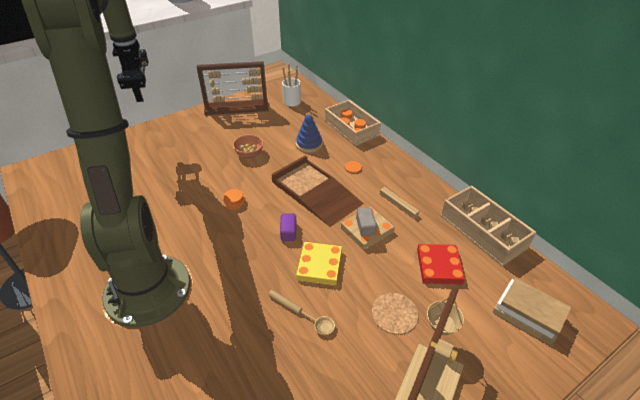

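View pics/top0.png

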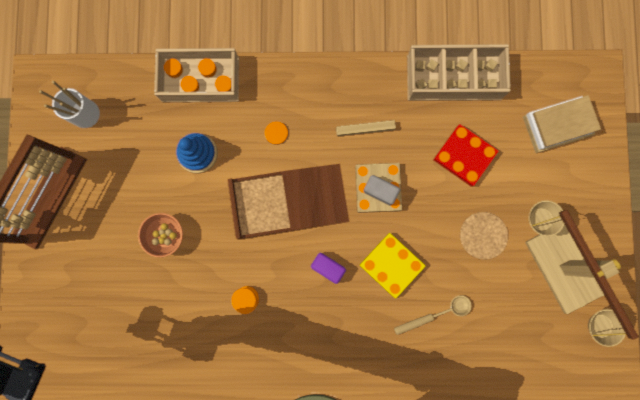

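The top view shows the tray with its ramp at about (290,200), opening to the right. The board is at (379,188) with the stone at (382,189), the mat is at (484,235), and the bowl is on the left at (161,235). I'll zoom in and measure.

```bash
cat > h.py <<'E'
import numpy as np, cv2
from bench import ctrl
from scipy.spatial.transform import Rotation as R
def cam(n):
    m=ctrl.camera_model(n); return m['K'],R.from_rotvec(m['rvec']).as_matrix(),m['tvec']
def ray(n,uv,z):
    K,Rm,t=cam(n); uv=np.atleast_2d(uv).astype(float)
    d=np.c_[uv,np.ones(len(uv))]@np.linalg.inv(K).T@Rm; c=-Rm.T@t
    return c+d*((z-c[2])/d[:,2])[:,None]
def proj(n,P):
    K,Rm,t=cam(n); q=(np.atleast_2d(P)@Rm.T+t)@K.T; return q[:,:2]/q[:,2:]
def tri(uvt,uvs):
    A=[];b=[]
    for n,uv in(("top",uvt),("side",uvs)):
        K,Rm,t=cam(n); c=-Rm.T@t; d=Rm.T@np.linalg.inv(K)@np.r_[uv,1]; d/=np.linalg.norm(d)
        M=np.eye(3)-np.outer(d,d); A.append(M); b.append(M@c)
    return np.linalg.solve(sum(A),sum(b))
def snap(n,f,crop=None,s=1):
    im=ctrl.get_image(n)[:,:,::-1].copy(); cv2.imwrite(f"pics/{f}_raw.png",im)
    save(im,f,crop,s); return im
def save(im,f,crop=None,s=1):
    if crop: x0,y0,x1,y1=crop; im=im[y0:y1,x0:x1]
    cv2.imwrite(f"pics/{f}.png",cv2.resize(im,None,fx=s,fy=s,interpolation=cv2.INTER_CUBIC))
E
python3 - <<'E'
from h import *
t=cv2.imread("pics/top0.png"); s=cv2.imread("pics/side0.png")
save(t,"t0z",(220,150,420,250),4); save(s,"s0z",(260,140,430,265),4)
hsv=cv2.cvtColor(t,cv2.COLOR_BGR2HSV)
for p in [(382,188),(395,175),(365,205),(484,235),(330,190),(265,205),(310,200),(400,220),(475,150)]: print(p,hsv[p[1],p[0]],ray("top",p,0)[0].round(3))
E
```

```text
(382, 188) [ 14  27 159] [ 0.621 -0.17   0.   ]
(395, 175) [ 19 122 201] [ 0.655 -0.204  0.   ]
(365, 205) [ 17 255 232] [ 0.578 -0.127  0.   ]
(484, 235) [ 17 126 198] [ 0.501 -0.426  0.   ]
(330, 190) [ 11 162 112] [ 0.616 -0.038  0.   ]
(265, 205) [ 17 127 206] [0.578 0.128 0.   ]
(310, 200) [ 10 161 100] [0.591 0.013 0.   ]
(400, 220) [ 16 161 184] [ 0.539 -0.215  0.   ]
(475, 150) [  2 245 206] [ 0.719 -0.409  0.   ]
```

View pics/t0z.png

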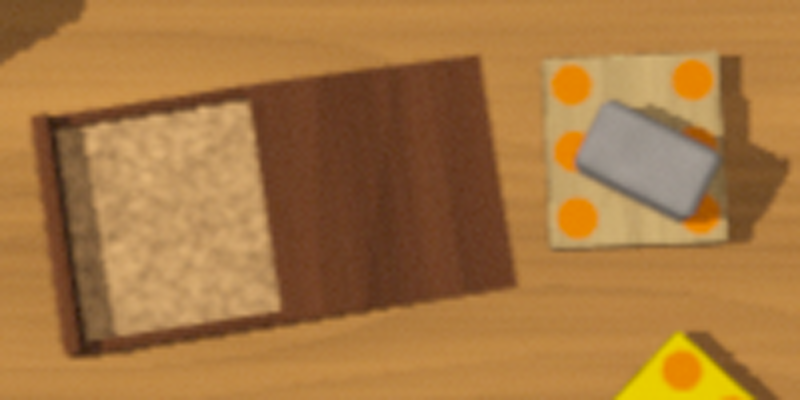

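View pics/s0z.png

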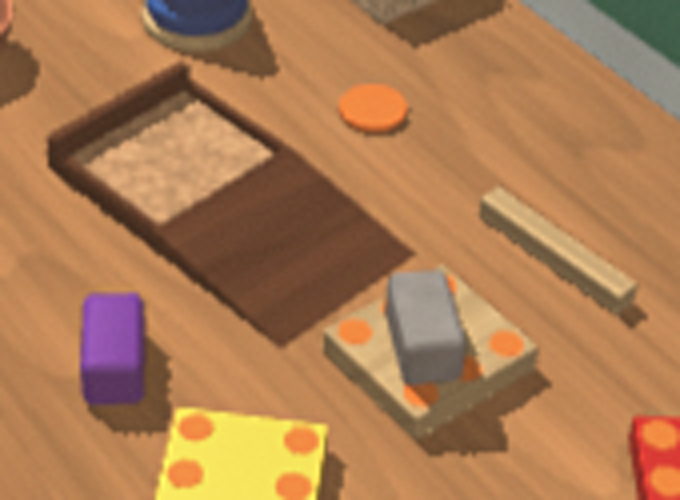

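```bash
cat >> h.py <<'E'
def rigid(P,Q):
    P=np.array(P,float);Q=np.array(Q)[:,:2]; pc=P.mean(0);qc=Q.mean(0);a=P-pc;b=Q-qc
    th=np.arctan2((a[:,0]*b[:,1]-a[:,1]*b[:,0]).sum(),(a*b).sum())
    c,s=np.cos(th),np.sin(th);M=np.array([[c,-s],[s,c]]);t=qc-M@pc
    return t,th,np.linalg.norm(P@M.T+t-Q,axis=1)
E
python3 - <<'E'
from h import *
Z=lambda p:(p[0]/4+220-.375,p[1]/4+150-.375)
obs=[((480,57),(-212,-76,0)),((516,287),(-212,76,0)),((33,117),(74,-76,36)),((70,355),(74,76,36)),((250,100),(-62,-68,22)),((281,312),(-62,68,22))]
Q=[ray("top",Z(a),b[2]/1e3)[0] for a,b in obs]
t,th,r=rigid([np.array(b[:2])/1e3 for a,b in obs],Q); print("tray",t,np.degrees(th),r.round(4))
Q=[ray("top",Z(a),.026)[0] for a in [(543,58),(718,52),(728,242),(552,250)]]
# board frame aligned to tray: front(+x) at image-left
B,bh,r=rigid(np.array([(55,-60),(-55,-60),(-55,60),(55,60)])/1e3,Q); print("board",B,np.degrees(bh),r.round(4))
c,s=np.cos(th),np.sin(th);print("board in tray",np.array([[c,s],[-s,c]])@(B-t))
im=cv2.imread("pics/top0.png");hsv=cv2.cvtColor(im,cv2.COLOR_BGR2HSV)
m=((hsv[:,:,1]<60)&(hsv[:,:,2]>90)).astype(np.uint8);m[:,:350]=0;m[:,410:]=0;m[:160]=0;m[215:]=0
cs,_=cv2.findContours(m,0,1);k=max(cs,key=cv2.contourArea);rr=cv2.minAreaRect(k);print(rr)
bx=ray("top",cv2.boxPoints(rr),.068);print(bx.round(4));print("stone",bx.mean(0))
for i in(0,1): e=bx[i+1]-bx[i];print(np.linalg.norm(e),np.degrees(np.arctan2(e[1],e[0])))
m=cv2.inRange(hsv,(12,90,140),(22,150,230))
K=proj("top",[[.501,-.426,.004]]);print(K)
save(im,"mat",(440,190,540,280),6)
S=R.from_rotvec(ctrl.get_state()['tool_rot']).as_matrix();print(S.round(3))
E
```

```text
tray [0.57685751 0.13355175] 98.9696153166608 [0.0018 0.0031 0.0017 0.0036 0.001  0.0009]
board [ 0.61972656 -0.15863282] 92.17541894101514 [0.0006 0.0003 0.0003 0.0006]
board in tray [-0.29529523  0.00320988]
((381.4000244140625, 189.6999969482422), (31.75216293334961, 18.782970428466797), 26.56505012512207)
[[ 0.6046 -0.1171  0.068 ]
 [ 0.6455 -0.1377  0.068 ]
 [ 0.6107 -0.2058  0.068 ]
 [ 0.57   -0.185   0.068 ]]
stone [ 0.6077336  -0.16142574  0.068     ]
0.045829101349307816 -26.766801233910307
0.07645004321052545 -117.09627842774108
[[484.6653288  234.94223258]]
[[-0.001 -0.931  0.365]
 [-0.002  0.365  0.931]
 [-1.    -0.    -0.002]]
```

View pics/mat.png

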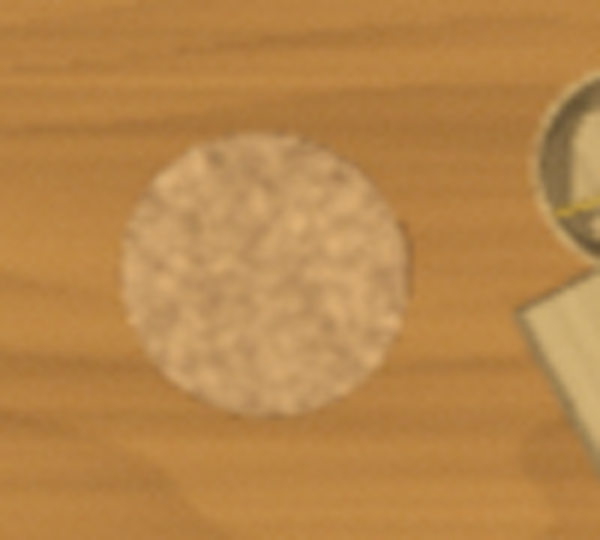

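```bash
python3 -m pendant '[{"travel":[0,-0.042,-0.039],"twist":0.11},{"travel":[0,-0.084,-0.077],"twist":0.22},{"travel":[0,-0.126,-0.116],"twist":0.34},{"travel":[0,-0.168,-0.154],"twist":0.45},{"travel":[0,-0.21,-0.193],"twist":0.56},{"travel":[0,-0.252,-0.231],"twist":0.67},{"travel":[0,-0.294,-0.27],"twist":0.78},{"travel":[0,-0.336,-0.308],"twist":0.9},{"travel":[0,-0.378,-0.347],"twist":1.01},{"travel":[0,-0.42,-0.385],"twist":1.12}]' 1 20
cat > tgt.py <<'E'
import sys
from h import *
# usage: tgt.py x y z jawdeg|- -> travel,twist from present pose (tool-down kept)
def go(x,y,z,jaw=None):
    s=ctrl.get_state();M=R.from_rotvec(s['tool_rot']).as_matrix();p=s['position']
    a=np.degrees(np.arctan2(M[1,2],M[0,2]))
    print("t",round(s['time'],2),"p",p.round(4),"jaw",round(a,2),"down",M[:,0].round(4),"F",s['ft_force'].round(2),"g",round(s['grip_width'],3))
    d=M.T@(np.array([x,y,z])-p); tw=None
    if jaw is not None: tw=-np.radians((jaw-a+90)%180-90)
    print("travel",d.round(4),"twist",tw, "q",s['joint_positions'].round(2))
if __name__=="__main__":
    a=sys.argv[1:]; go(*map(float,a[:3]),None if len(a)<4 else float(a[3]))
E
python3 tgt.py .608 -.161 .22 -26.8
```

```text
time: 1.35
position: [0.4879, 0.0911, 0.2221]
tool_rot: [-0.059, 1.571, 0.057]
ft_force: [0.7, 1.1, -1.6]
grip_width: 0.999
t 1.35 p [0.4879 0.0911 0.2221] jaw 4.21 down [-6.0e-04 -1.3e-03 -1.0e+00] F [ 0.73  1.12 -1.6 ] g 0.999
travel [ 0.0024 -0.2602  0.1012] twist 0.5412250503200625 q [-0.66 -0.02  0.42  1.84  0.01  1.32 -0.17]
```

```bash
python3 -m pendant '[{"travel":[0.01,-0.056,0.02],"twist":0.11},{"travel":[0.02,-0.11,0.042],"twist":0.22},{"travel":[0.04,-0.16,0.063],"twist":0.33},{"travel":[0.06,-0.21,0.085],"twist":0.44},{"travel":[0.08,-0.25,0.1],"twist":0.54},{"travel":[0.1,-0.26,0.101],"twist":0.541},{"travel":[0.1,-0.26,0.101],"twist":0.541}]'
python3 tgt.py .608 -.161 .036 -26.8
python3 - <<'E'
from h import *
snap("side","s1",(260,80,460,265),3); snap("top","t1",(330,130,450,250),4)
E
```

```text
time: 2.22
position: [0.6058, -0.1607, 0.1201]
tool_rot: [0.366, 1.545, -0.369]
ft_force: [0.1, 0.8, -0.4]
grip_width: 1.001
t 2.23 p [ 0.6058 -0.1607  0.1201] jaw -26.81 down [-5.4e-03 -6.0e-04 -1.0e+00] F [ 0.07  0.76 -0.44] g 1.001
travel [0.084  0.001  0.0025] twist -0.00012677266440034565 q [-0.31  0.39  0.66  1.65 -0.25  1.19 -0.06]
```

View pics/s1.png

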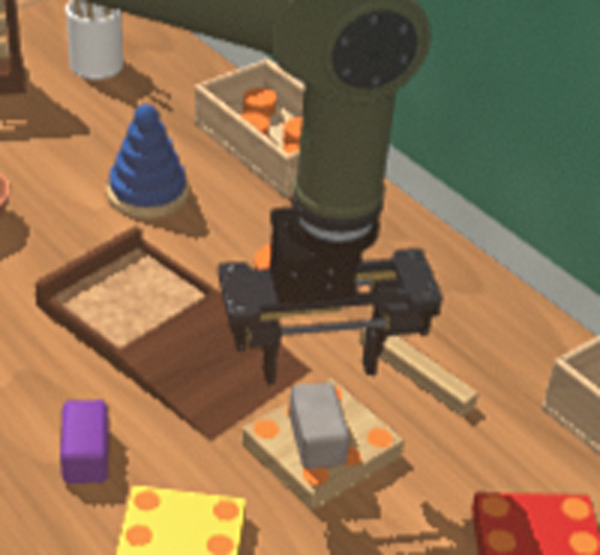

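View pics/t1.png

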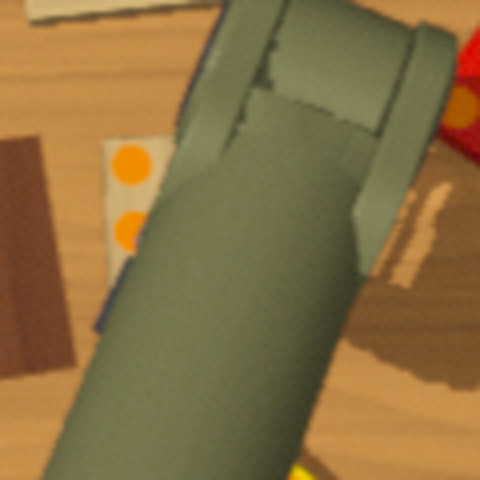

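The side view shows the jaws spanning the stone (at about 320,425) with room on both sides. The top view of the stone is hidden by the arm. I'll descend to 36 mm and close.

```bash
python3 -m pendant '[{"travel":[0.03,0.001,0.002],"twist":0},{"travel":[0.06,0.001,0.002],"twist":0},{"travel":[0.082,0.001,0.002],"twist":0},{"travel":[0.084,0.001,0.002],"twist":0},{"travel":[0.084,0.001,0.002],"twist":0}]' 1 20
python3 -m pendant '[{"travel":[0,0,0],"twist":0},{"travel":[0,0,0],"twist":0},{"travel":[0,0,0],"twist":0},{"travel":[0,0,0],"twist":0},{"travel":[0,0,0],"twist":0},{"travel":[0,0,0],"twist":0}]' -1 20
python3 tgt.py .608 -.161 .036 -26.8
```

```text
time: 2.95
position: [0.6106, -0.1589, 0.0395]
tool_rot: [0.364, 1.539, -0.364]
ft_force: [-0.4, 0.1, 0.1]
grip_width: 0.996
time: 3.7
position: [0.611, -0.159, 0.0396]
tool_rot: [0.364, 1.538, -0.364]
ft_force: [2.2, -1.1, -0.8]
grip_width: 0.53
t 3.7 p [ 0.611  -0.159   0.0396] jaw -26.62 down [ 1.6e-03 -4.0e-04 -1.0e+00] F [ 2.19 -1.06 -0.76] g 0.53
travel [ 0.0036 -0.0031 -0.0018] twist 0.0031269286384154452 q [-0.28  0.49  0.62  1.71 -0.32  1.04 -0.01]
```

```bash
python3 -m pendant '[{"travel":[-0.02,0,0],"twist":0},{"travel":[-0.05,0,0],"twist":0},{"travel":[-0.08,0,0],"twist":0},{"travel":[-0.1,0,0],"twist":0},{"travel":[-0.1,0,0],"twist":0}]' -1 25
python3 tgt.py .501 -.425 .13 0
python3 - <<'E'
from h import *
snap("side","s2",(260,80,460,265),3); print(ray("top",(484-.4,235.1),.004))
E
```

```text
time: 4.32
position: [0.6117, -0.1593, 0.1414]
tool_rot: [0.365, 1.535, -0.364]
ft_force: [-0.7, 0.8, -5.2]
grip_width: 0.526
t 4.33 p [ 0.6117 -0.1593  0.1414] jaw -26.62 down [ 4.4e-03 -5.0e-04 -1.0e+00] F [-0.68  0.79 -5.18] g 0.526
travel [ 0.011  -0.2872  0.0201] twist -0.46464636953784566 q [-0.31  0.38  0.66  1.63 -0.25  1.22 -0.06]
[[ 0.50060691 -0.42332478  0.004     ]]
```

View pics/s2.png

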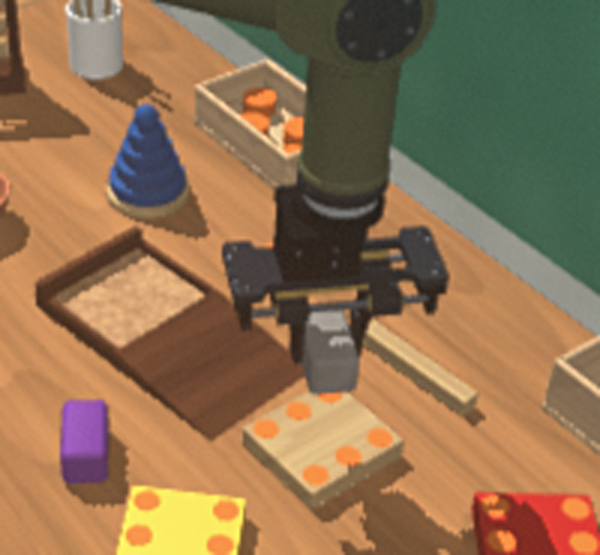

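The stone is lifted cleanly and the board stayed put. Next, the mat.

```bash
python3 -m pendant '[{"travel":[0,-0.05,0.004],"twist":-0.08},{"travel":[0,-0.1,0.008],"twist":-0.16},{"travel":[0,-0.15,0.011],"twist":-0.25},{"travel":[0,-0.2,0.015],"twist":-0.34},{"travel":[0,-0.25,0.018],"twist":-0.42},{"travel":[0.01,-0.285,0.02],"twist":-0.465},{"travel":[0.01,-0.286,0.02],"twist":-0.465},{"travel":[0.01,-0.286,0.02],"twist":-0.465}]'
python3 tgt.py .501 -.424 .0195 0
python3 - <<'E'
from h import *
snap("side","s3",(340,120,560,400),2);snap("top","t3",(420,130,640,320),3)
E
```

```text
time: 5.38
position: [0.5002, -0.4223, 0.1279]
tool_rot: [0.002, 1.571, 0.002]
ft_force: [0.9, 1.0, -5.2]
grip_width: 0.527
t 5.38 p [ 0.5002 -0.4223  0.1279] jaw 0.01 down [-1.0e-04  2.4e-03 -1.0e+00] F [ 0.94  0.96 -5.22] g 0.527
travel [ 0.1084 -0.002   0.0008] twist 0.00014442763657982017 q [ 0.16  0.45  0.66  1.58 -0.29  1.22  0.87]
```

View pics/s3.png

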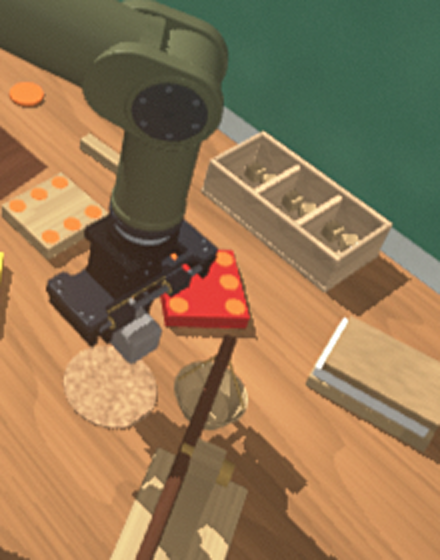

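View pics/t3.png

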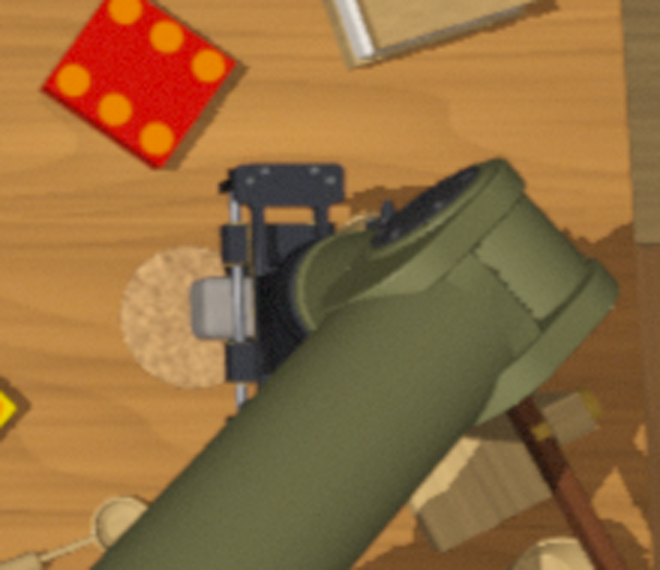

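```bash
python3 - <<'E'
from h import *
print("beam end",tri((565,212),(457,291)),"beam other",tri((632,332),(406,400)))
print("post?",tri((608,268),(455,352)))
# proj check residual
P=tri((565,212),(457,291));print(proj("top",P),proj("side",P))
E
```

```text
beam end [ 0.54316052 -0.54020844  0.19588394] beam other [ 0.2920101  -0.65528984  0.21446031]
post? [ 0.42973352 -0.63131345  0.19457814]
[[565.63712837 211.26420027]] [[456.05113109 291.14986353]]
```

The balance's beam end lies at y=-0.54 and z=0.20, about 7 cm beyond the gripper body, so it's clear. Lowering now.

```bash
python3 -m pendant '[{"travel":[0.04,-0.002,0.001],"twist":0},{"travel":[0.07,-0.002,0.001],"twist":0},{"travel":[0.09,-0.002,0.001],"twist":0},{"travel":[0.1,-0.002,0.001],"twist":0},{"travel":[0.105,-0.002,0.001],"twist":0},{"travel":[0.105,-0.002,0.001],"twist":0}]'
python3 tgt.py .501 -.424 .0176 0
```

```text
time: 6.22
position: [0.5031, -0.4237, 0.0243]
tool_rot: [-0.001, 1.569, 0.003]
ft_force: [0.1, -0.0, -5.6]
grip_width: 0.524
t 6.22 p [ 0.5031 -0.4237  0.0243] jaw 0.16 down [ 0.0021  0.0011 -1.    ] F [ 0.12 -0.03 -5.58] g 0.524
travel [ 0.0067 -0.0003 -0.0021] twist 0.0027594015440907654 q [ 0.19  0.56  0.61  1.65 -0.36  1.05  0.92]
```

```bash
python3 -m pendant '[{"travel":[0.003,0,-0.001],"twist":0},{"travel":[0.006,0,-0.001],"twist":0},{"travel":[0.007,0,-0.001],"twist":0},{"travel":[0.007,0,-0.001],"twist":0}]'
python3 tgt.py .501 -.424 .0176 0
```

```text
time: 6.72
position: [0.5021, -0.4237, 0.0177]
tool_rot: [-0.001, 1.569, 0.003]
ft_force: [-0.8, 0.9, -3.4]
grip_width: 0.529
t 6.72 p [ 0.5021 -0.4237  0.0177] jaw 0.15 down [ 0.0021  0.0012 -1.    ] F [-0.77  0.92 -3.37] g 0.529
travel [ 0.0001 -0.0003 -0.0011] twist 0.002691540762926516 q [ 0.2   0.56  0.61  1.66 -0.37  1.04  0.93]
```

```bash
python3 -m pendant '[{"travel":[0.001,0,0],"twist":0},{"travel":[0.001,0,0],"twist":0},{"travel":[0.002,0,0],"twist":0},{"travel":[0.002,0,0],"twist":0}]'
python3 tgt.py .501 -.424 .0176 0
```

```text
time: 7.22
position: [0.5022, -0.4237, 0.0176]
tool_rot: [-0.001, 1.568, 0.004]
ft_force: [-4.7, 5.5, 10.7]
grip_width: 0.528
t 7.22 p [ 0.5022 -0.4237  0.0176] jaw 0.16 down [ 0.0025  0.002  -1.    ] F [-4.74  5.49 10.75] g 0.528
travel [-0.     -0.0003 -0.0012] twist 0.002843202320251782 q [ 0.2   0.56  0.61  1.66 -0.37  1.04  0.93]
```

```bash
python3 -m pendant '[{"travel":[0,0,0],"twist":0},{"travel":[0,0,0],"twist":0},{"travel":[0,0,0],"twist":0},{"travel":[0,0,0],"twist":0},{"travel":[0,0,0],"twist":0}]' 1
python3 -m pendant '[{"travel":[-0.03,0,0],"twist":0},{"travel":[-0.08,0,0],"twist":0},{"travel":[-0.12,0,0],"twist":0},{"travel":[-0.14,0,0],"twist":0},{"travel":[-0.14,0,0],"twist":0}]'
python3 tgt.py .501 -.424 .0176 0
```

```text
time: 7.85
position: [0.5021, -0.4237, 0.0174]
tool_rot: [-0.001, 1.568, 0.004]
ft_force: [0.3, 0.5, 0.1]
grip_width: 0.966
time: 8.48
position: [0.5023, -0.4244, 0.1583]
tool_rot: [-0.002, 1.567, 0.003]
ft_force: [0.2, 0.1, -0.1]
grip_width: 0.999
t 8.47 p [ 0.5023 -0.4244  0.1583] jaw 0.16 down [ 0.0043  0.001  -1.    ] F [ 0.21  0.06 -0.08] g 0.999
travel [ 0.1407  0.0003 -0.0019] twist 0.0028689954216273208 q [ 0.15  0.43  0.67  1.54 -0.28  1.27  0.87]
```

```bash
python3 tgt.py .634 -.249 .12 8.97; python3 - <<'E'
from h import *
im=snap("top","t4",(430,190,530,280),6)
E
```

```text
t 8.47 p [ 0.5023 -0.4244  0.1583] jaw 0.16 down [ 0.0043  0.001  -1.    ] F [ 0.21  0.06 -0.08] g 0.999
travel [0.039 0.175 0.132] twist -0.15368703848226425 q [ 0.15  0.43  0.67  1.54 -0.28  1.27  0.87]
```

View pics/t4.png

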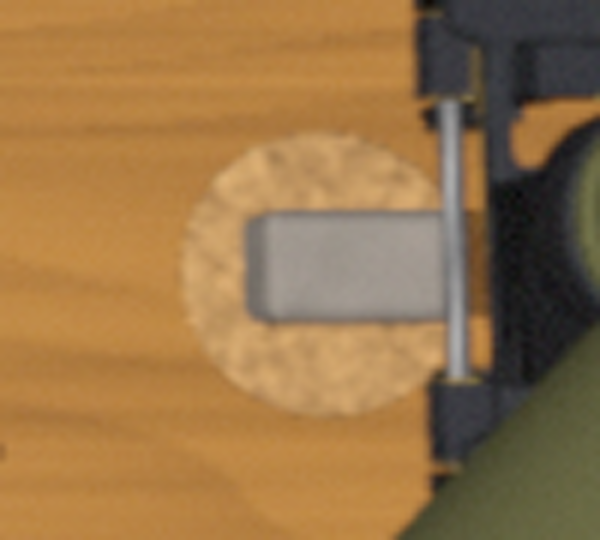

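The stone lies flat on the mat, roughly centred at about (484,234). Next I move behind the board.

```bash
python3 -m pendant '[{"travel":[0,0.04,0.03],"twist":-0.04},{"travel":[0,0.08,0.06],"twist":-0.08},{"travel":[0.01,0.12,0.09],"twist":-0.12},{"travel":[0.02,0.16,0.12],"twist":-0.15},{"travel":[0.035,0.175,0.132],"twist":-0.154},{"travel":[0.039,0.175,0.132],"twist":-0.154},{"travel":[0.039,0.175,0.132],"twist":-0.154}]'
python3 tgt.py .634 -.249 .009 8.97; python3 - <<'E'
from h import *
im=snap("top","t5",(310,120,490,250),4);im=snap("side","s5",(260,100,490,280),3)
E
```

```text
time: 9.4
position: [0.6311, -0.2507, 0.1173]
tool_rot: [-0.12, 1.568, 0.122]
ft_force: [-0.9, -0.6, 0.9]
grip_width: 1.002
t 9.4 p [ 0.6311 -0.2507  0.1173] jaw 8.8 down [-8.0e-04  1.3e-03 -1.0e+00] F [-0.93 -0.58  0.88] g 1.002
travel [0.1083 0.0011 0.0032] twist -0.0029903674302586562 q [-0.08  0.49  0.56  1.52 -0.27  1.22  0.68]
```

View pics/t5.png

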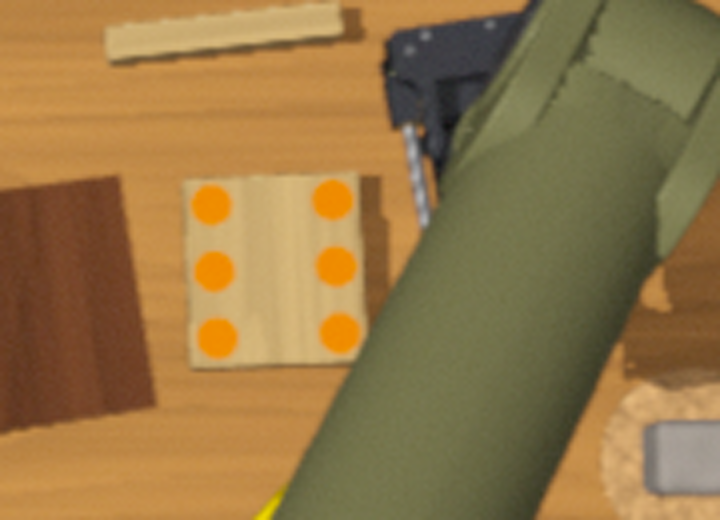

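View pics/s5.png

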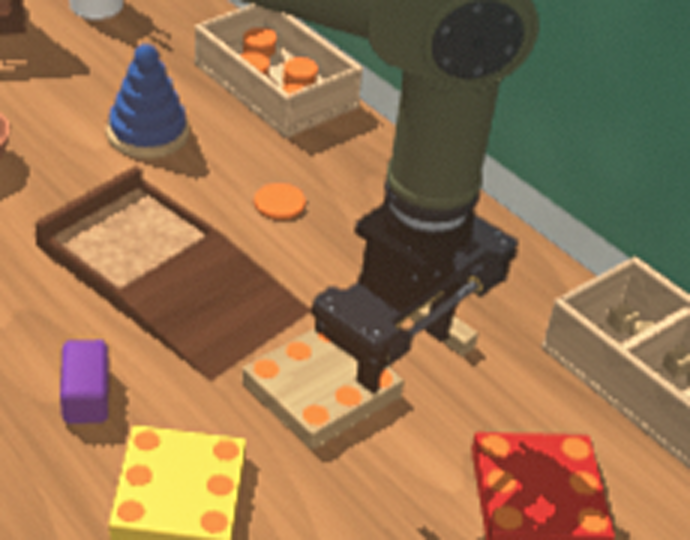

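```bash
cat > brd.py <<'E'
from h import *
T=np.array([.57686,.13355]);TH=np.radians(98.97)
def t2w(x,y): c,s=np.cos(TH),np.sin(TH); return T+np.array([c*x-s*y,s*x+c*y])
def w2t(p): c,s=np.cos(TH),np.sin(TH); d=np.array(p)[:2]-T; return np.array([c*d[0]+s*d[1],-s*d[0]+c*d[1]])
def discs(n,im,z):
    hsv=cv2.cvtColor(im,cv2.COLOR_BGR2HSV);m=cv2.inRange(hsv,(8,215,150),(20,255,255)) if n=="top" else cv2.inRange(hsv,(5,150,150),(16,255,255))
    k,_,st,ce=cv2.connectedComponentsWithStats(m)
    out=[]
    for i in range(1,k):
        if st[i,4]<15: continue
        p=ray(n,ce[i],z)[0]; q=w2t(p)
        if -.4<q[0]<.1 and abs(q[1])<.085: out.append((*q.round(4),st[i,4]))
    return out
if __name__=="__main__":
    import sys
    z=float(sys.argv[2])
    for n in("top","side"):
        im=snap(n,f"{n[0]}{sys.argv[1]}_b",(220,110,450,260) if n=="top" else (250,100,480,280),3)
        print(n,discs(n,im,z))
E
python3 brd.py 6 .026; python3 - <<'E'
from brd import *
print(t2w(-.385,0),t2w(-.055,0))
s=cv2.imread("pics/side0.png")
# tray check in side view from zoom s0z coords (scale4, off 260,140)
for a,z,nom in [((282,345),0,(-212,76)),((412,252),0,(-212,-76)),((275,153),.022,(-62,-68)),((160,222),.022,(-62,68))]:
    print(nom,w2t(ray("side",(a[0]/4+260-.375,a[1]/4+140-.375),z)[0]).round(4))
E
```

```text
top [(np.float64(-0.3381), np.float64(-0.0351), np.int32(68)), (np.float64(-0.2625), np.float64(-0.044), np.int32(66)), (np.float64(-0.2575), np.float64(-0.0025), np.int32(66)), (np.float64(-0.3331), np.float64(0.0065), np.int32(70)), (np.float64(-0.3284), np.float64(0.0484), np.int32(68)), (np.float64(-0.2527), np.float64(0.0393), np.int32(68))]
side [(np.float64(-0.2598), np.float64(-0.0008), np.int32(40)), (np.float64(-0.2548), np.float64(0.0411), np.int32(41)), (np.float64(-0.3462), np.float64(-0.0364), np.int32(19)), (np.float64(-0.3357), np.float64(0.0085), np.int32(44)), (np.float64(-0.3308), np.float64(0.05), np.int32(46))]
[ 0.63688816 -0.24674149] [0.58543545 0.07922264]
(-212, 76) [-0.2107  0.0735]
(-212, -76) [-0.2089 -0.0747]
(-62, -68) [-0.0635 -0.0606]
(-62, 68) [-0.0614  0.0659]
```

```bash
python3 -m pendant '[{"travel":[0.04,0,0.004],"twist":0},{"travel":[0.08,0,0.005],"twist":-0.003},{"travel":[0.105,0,0.006],"twist":-0.003},{"travel":[0.107,0,0.006],"twist":-0.003},{"travel":[0.107,0,0.006],"twist":-0.003}]'
cat > st.py <<'E'
from brd import *
import sys
s=ctrl.get_state();M=R.from_rotvec(s['tool_rot']).as_matrix();p=s['position']
print("t",round(s['time'],2),"tray xy",w2t(p).round(4),"z",p[2].round(4),"jaw",np.degrees(np.arctan2(M[1,2],M[0,2])).round(2),"F tray",(R.from_euler('z',-TH).apply(s['ft_force'])).round(1))
if len(sys.argv)>1:
    x,y,z=map(float,sys.argv[1:4]); print("travel",(M.T@(np.r_[t2w(x,y),z]-p)).round(4))
E
python3 st.py -.33 0 .009
```

```text
time: 10.22
position: [0.6393, -0.2501, 0.0135]
tool_rot: [-0.122, 1.563, 0.123]
ft_force: [-0.2, -0.8, -0.4]
grip_width: 0.998
t 10.22 tray xy [-0.3887 -0.0018] z 0.0135 jaw 8.95 F tray [-0.7  0.3 -0.4]
travel [ 0.0045  0.0587 -0.0019]
```

```bash
python3 -m pendant '[{"travel":[0.003,0.012,-0.002],"twist":0},{"travel":[0.004,0.02,-0.002],"twist":0},{"travel":[0.004,0.028,-0.002],"twist":0},{"travel":[0.004,0.036,-0.002],"twist":0},{"travel":[0.004,0.044,-0.002],"twist":0},{"travel":[0.004,0.05,-0.002],"twist":0},{"travel":[0.004,0.056,-0.002],"twist":0},{"travel":[0.004,0.058,-0.002],"twist":0}]'
python3 st.py -.2 0 .020; python3 brd.py 7 .026
```

```text
time: 11.22
position: [0.6282, -0.1933, 0.0096]
tool_rot: [-0.123, 1.563, 0.123]
ft_force: [1.0, -4.0, 3.3]
grip_width: 1.004
t 11.22 tray xy [-3.308e-01  2.000e-04] z 0.0096 jaw 8.96 F tray [-4.1 -0.3  3.3]
travel [-0.0104  0.1308  0.0003]
top [(np.float64(-0.2979), np.float64(-0.0323), np.int32(41)), (np.float64(-0.2262), np.float64(-0.0327), np.int32(69)), (np.float64(-0.2257), np.float64(0.0094), np.int32(67)), (np.float64(-0.2259), np.float64(0.051), np.int32(69))]
side [(np.float64(-0.2278), np.float64(-0.0316), np.int32(40)), (np.float64(-0.2263), np.float64(0.0116), np.int32(31)), (np.float64(-0.2279), np.float64(0.0531), np.int32(41)), (np.float64(-0.3037), np.float64(0.0568), np.int32(28))]
```

View pics/s7_b.png

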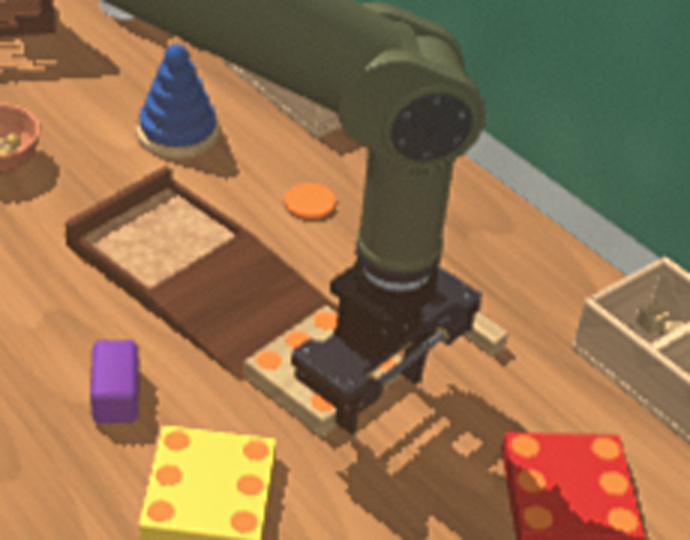

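View pics/t7_b.png

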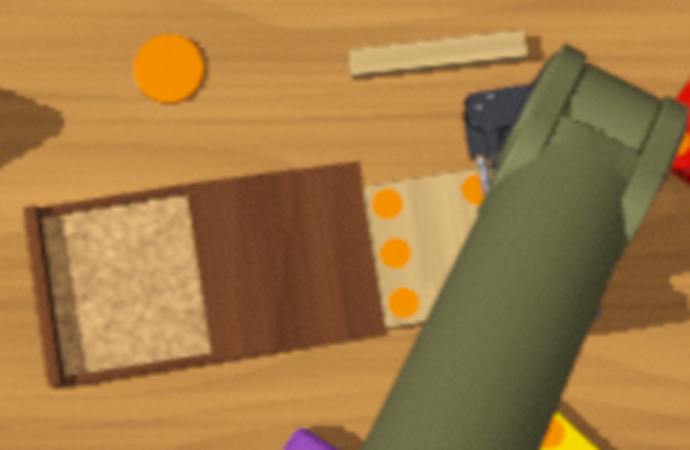

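The two-finger push squared the board to within a degree, but it sits 9–10 mm to tray +y. That's more than the recess clearance, so I'll nudge it sideways from the +y side with both fingers.

```bash
python3 -m pendant '[{"travel":[0,-0.02,0],"twist":0},{"travel":[-0.03,-0.03,0],"twist":0},{"travel":[-0.08,-0.03,0.02],"twist":0.1},{"travel":[-0.11,-0.02,0.0],"twist":0.28},{"travel":[-0.11,0.01,-0.04],"twist":0.46},{"travel":[-0.11,0.04,-0.08],"twist":0.64},{"travel":[-0.11,0.067,-0.12],"twist":0.82},{"travel":[-0.11,0.067,-0.12],"twist":1.0},{"travel":[-0.11,0.067,-0.12],"twist":1.18},{"travel":[-0.11,0.067,-0.12],"twist":1.36}]'
python3 st.py -.264 .12 .1;python3 tgt.py .5 -.1 .1 98.97
```

```text
time: 12.58
position: [0.4981, -0.1455, 0.1186]
tool_rot: [0.942, 1.358, -0.936]
ft_force: [-0.2, -0.8, 0.1]
grip_width: 1.0
t 12.57 tray xy [-0.2633  0.1213] z 0.1186 jaw -69.32 F tray [-0.7  0.4  0.1]
travel [0.0186 0.0011 0.0009]
t 12.57 p [ 0.4981 -0.1455  0.1186] jaw -69.32 down [ 0.0028  0.0023 -1.    ] F [-0.24 -0.77  0.1 ] g 1.0
travel [ 0.0187  0.0178 -0.0419] twist 0.20436939594502074 q [-0.52  0.15  0.82  1.93 -0.12  1.11 -0.86]
```

```bash
python3 - <<'E'
from brd import *
for p in [(393,233),(426,267),(361,264)]: print(w2t(ray("top",p,.026)[0]).round(4))
print(w2t(ray("top",(328,268),.04)[0]).round(4))
E
python3 st.py -.264 .092 .05
```

```text
[-0.3118  0.1218]
[-0.3776  0.217 ]
[-0.2211  0.1848]
[-0.1393  0.1815]
t 12.57 tray xy [-0.2633  0.1213] z 0.1186 jaw -69.32 F tray [-0.7  0.4  0.1]
travel [0.0687 0.0283 0.0067]
```

```bash
python3 -m pendant '[{"travel":[0.01,0.02,0.005],"twist":0.15},{"travel":[0.03,0.03,0.007],"twist":0.204},{"travel":[0.05,0.03,0.007],"twist":0.204},{"travel":[0.06,0.03,0.007],"twist":0.204},{"travel":[0.06,0.03,0.007],"twist":0.204}]'
python3 st.py -.264 .09 .013; python3 - <<'E'
from h import *
snap("side","s8",(250,140,420,280),4)
E
```

```text
time: 13.2
position: [0.5276, -0.1415, 0.0578]
tool_rot: [1.095, 1.281, -1.091]
ft_force: [0.3, -0.3, -0.2]
grip_width: 1.0
t 13.2 tray xy [-0.264   0.0916] z 0.0578 jaw -81.03 F tray [-0.3 -0.3 -0.2]
travel [0.0448 0.0015 0.0001]
```

View pics/s8.png

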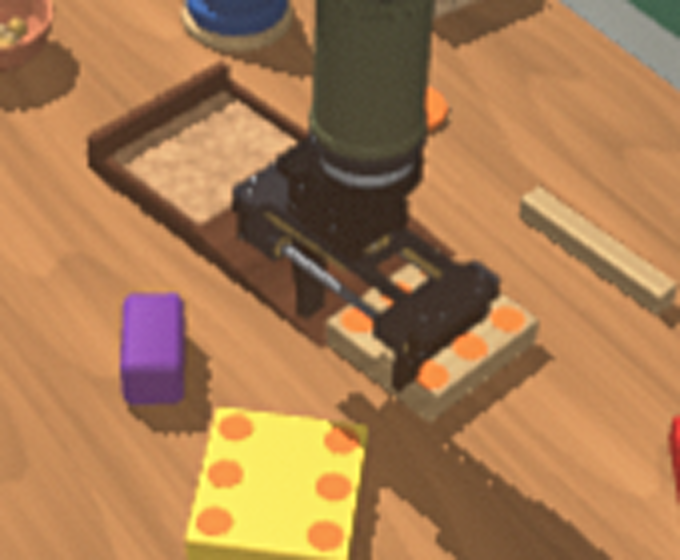

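```bash
python3 -m pendant '[{"travel":[0.02,0.001,0],"twist":0},{"travel":[0.04,0.001,0],"twist":0},{"travel":[0.045,0.001,0],"twist":0},{"travel":[0.046,0.004,0],"twist":0},{"travel":[0.046,0.008,0],"twist":0},{"travel":[0.046,0.012,0],"twist":0},{"travel":[0.046,0.016,0],"twist":0},{"travel":[0.046,0.02,0],"twist":0},{"travel":[0.046,0.02,0],"twist":0}]'
python3 st.py -.264 .072 .013; python3 brd.py 9 .026
```

```text
time: 14.38
position: [0.5488, -0.1385, 0.0128]
tool_rot: [1.096, 1.278, -1.09]
ft_force: [-0.3, -0.2, 0.8]
grip_width: 1.001
t 14.38 tray xy [-0.2643  0.0701] z 0.0128 jaw -81.03 F tray [-0.1  0.3  0.8]
travel [-0.0003 -0.0019 -0.0003]
top [(np.float64(-0.3015), np.float64(-0.0474), np.int32(34)), (np.float64(-0.2258), np.float64(-0.043), np.int32(67)), (np.float64(-0.2262), np.float64(-0.0008), np.int32(66))]
side [(np.float64(-0.2278), np.float64(-0.0416), np.int32(40)), (np.float64(-0.2348), np.float64(0.0016), np.int32(15)), (np.float64(-0.2272), np.float64(0.0392), np.int32(26)), (np.float64(-0.306), np.float64(-0.0444), np.int32(27))]
```

View pics/t9_b.png

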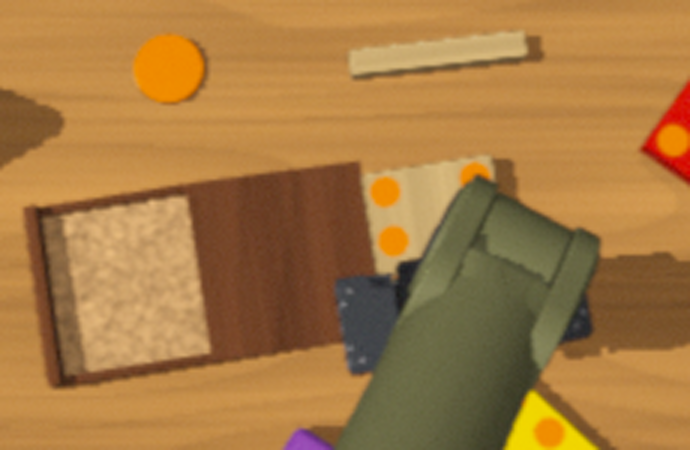

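```bash
python3 -m pendant '[{"travel":[0,-0.018,0],"twist":0},{"travel":[-0.05,-0.02,0],"twist":0},{"travel":[-0.1,-0.01,0.02],"twist":-0.1},{"travel":[-0.11,0,0.05],"twist":-0.28},{"travel":[-0.11,0.02,0.08],"twist":-0.46},{"travel":[-0.11,0.04,0.11],"twist":-0.64},{"travel":[-0.11,0.07,0.126],"twist":-0.82},{"travel":[-0.11,0.07,0.126],"twist":-1.0},{"travel":[-0.11,0.07,0.126],"twist":-1.18},{"travel":[-0.11,0.07,0.126],"twist":-1.36}]'
python3 st.py -.385 0 .1;python3 tgt.py .5 -.1 .1 8.97
```

```text
time: 15.72
position: [0.638, -0.2515, 0.1226]
tool_rot: [0.04, 1.566, -0.035]
ft_force: [0.6, 0.7, -0.5]
grip_width: 1.003
t 15.72 tray xy [-0.3898 -0.0004] z 0.1226 jaw -2.73 F tray [ 0.6 -0.7 -0.5]
travel [ 0.0226  0.0046 -0.0015]
t 15.72 p [ 0.638  -0.2515  0.1226] jaw -2.73 down [ 0.0046  0.003  -1.    ] F [ 0.6   0.66 -0.46] g 1.003
travel [ 0.0224  0.1446 -0.1452] twist -0.20423784139393908 q [-0.06  0.49  0.55  1.5  -0.27  1.22  0.48]
```

```bash
python3 -m pendant '[{"travel":[0.01,0,0],"twist":-0.15},{"travel":[0.04,0,-0.001],"twist":-0.205},{"travel":[0.08,0,-0.001],"twist":-0.205},{"travel":[0.105,0,-0.001],"twist":-0.205},{"travel":[0.113,0,-0.001],"twist":-0.205},{"travel":[0.113,0,-0.001],"twist":-0.205}]'
python3 st.py -.331 -.001 .010;python3 st.py -.222 -.001 .010;python3 st.py -.08 -.001 .027; python3 brd.py 10 .026
```

```text
time: 16.48
position: [0.638, -0.2509, 0.0097]
tool_rot: [-0.122, 1.562, 0.126]
ft_force: [0.2, 0.7, 0.5]
grip_width: 0.998
t 16.48 tray xy [-0.3893 -0.0004] z 0.0097 jaw 9.03 F tray [ 0.7 -0.3  0.5]
travel [-0.0002  0.0583  0.0007]
t 16.48 tray xy [-0.3893 -0.0004] z 0.0097 jaw 9.03 F tray [ 0.7 -0.3  0.5]
travel [1.000e-04 1.673e-01 8.000e-04]
t 16.48 tray xy [-0.3893 -0.0004] z 0.0097 jaw 9.03 F tray [ 0.7 -0.3  0.5]
travel [-0.0166  0.3093  0.001 ]
top [(np.float64(-0.3016), np.float64(-0.043), np.int32(67)), (np.float64(-0.2259), np.float64(-0.0429), np.int32(66)), (np.float64(-0.3023), np.float64(-0.0009), np.int32(67)), (np.float64(-0.2263), np.float64(-0.0006), np.int32(67)), (np.float64(-0.3019), np.float64(0.041), np.int32(70)), (np.float64(-0.2256), np.float64(0.041), np.int32(68))]
side [(np.float64(-0.2279), np.float64(-0.0413), np.int32(37)), (np.float64(-0.2278), np.float64(0.0004), np.int32(38)), (np.float64(-0.2277), np.float64(0.0427), np.int32(41)), (np.float64(-0.2993), np.float64(-0.0378), np.int32(17)), (np.float64(-0.2996), np.float64(-0.0024), np.int32(20)), (np.float64(-0.3035), np.float64(0.0438), np.int32(38))]
```

```bash
python3 -m pendant '[{"travel":[0,0.03,0.001],"twist":0},{"travel":[0,0.05,0.001],"twist":0},{"travel":[0,0.065,0.001],"twist":0},{"travel":[0,0.08,0.001],"twist":0},{"travel":[0,0.095,0.001],"twist":0},{"travel":[0,0.11,0.001],"twist":0},{"travel":[0,0.125,0.001],"twist":0},{"travel":[0,0.14,0.001],"twist":0},{"travel":[0,0.15,0.001],"twist":0},{"travel":[0,0.15,0.001],"twist":0}]'
python3 st.py -.07 -.001 .028; python3 brd.py 11 .034
```

```text
time: 17.82
position: [0.6157, -0.1007, 0.0108]
tool_rot: [-0.122, 1.561, 0.128]
ft_force: [-0.0, -0.4, -1.0]
grip_width: 1.003
t 17.82 tray xy [-0.2375 -0.0019] z 0.0108 jaw 9.12 F tray [-0.4  0.1 -1. ]
travel [-0.0166  0.1675 -0.0003]
top [(np.float64(-0.1336), np.float64(-0.0421), np.int32(71)), (np.float64(-0.1335), np.float64(-0.0001), np.int32(72)), (np.float64(-0.1339), np.float64(0.0417), np.int32(70))]
side [(np.float64(-0.1318), np.float64(-0.0025), np.int32(36)), (np.float64(-0.1317), np.float64(0.0403), np.int32(42)), (np.float64(-0.2193), np.float64(-0.0355), np.int32(20))]
```

View pics/s11_b.png

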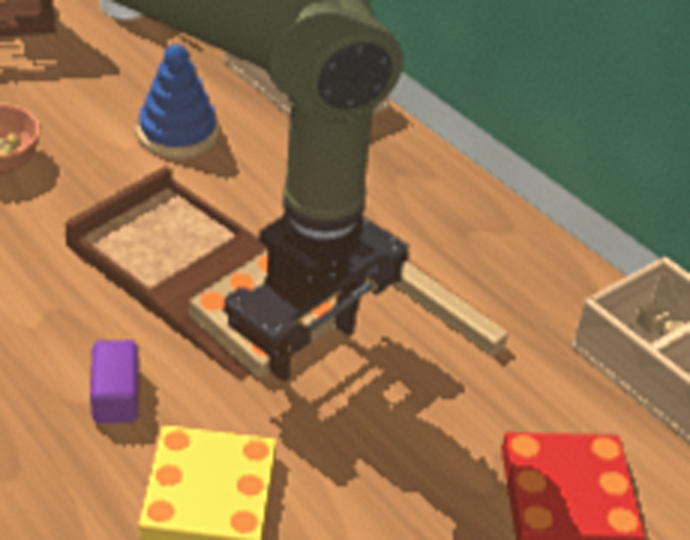

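```bash
python3 -m pendant '[{"travel":[0,0.012,0],"twist":0},{"travel":[0,0.026,0],"twist":0},{"travel":[-0.002,0.04,0],"twist":0.002},{"travel":[-0.004,0.054,0],"twist":0.002},{"travel":[-0.006,0.068,0],"twist":0.002},{"travel":[-0.008,0.082,0],"twist":0.002},{"travel":[-0.01,0.096,0],"twist":0.002},{"travel":[-0.012,0.11,0],"twist":0.002},{"travel":[-0.014,0.12,0],"twist":0.002},{"travel":[-0.015,0.125,0],"twist":0.002}]'
python3 st.py -.065 -.001 .028; python3 brd.py 12 .045
```

```text
time: 19.18
position: [0.5969, 0.0196, 0.0273]
tool_rot: [-0.122, 1.559, 0.122]
ft_force: [1.5, -9.2, 8.3]
grip_width: 0.997
t 19.18 tray xy [-0.1157 -0.002 ] z 0.0273 jaw 8.9 F tray [-9.3 -0.   8.3]
travel [-0.0007  0.0507 -0.0011]
top [(np.float64(-0.0107), np.float64(-0.045), np.int32(69)), (np.float64(-0.0107), np.float64(-0.0023), np.int32(63)), (np.float64(-0.0045), np.float64(0.0376), np.int32(25))]
side [(np.float64(-0.0043), np.float64(0.0405), np.int32(25)), (np.float64(-0.0809), np.float64(-0.0432), np.int32(19))]
```

View pics/s12_b.png

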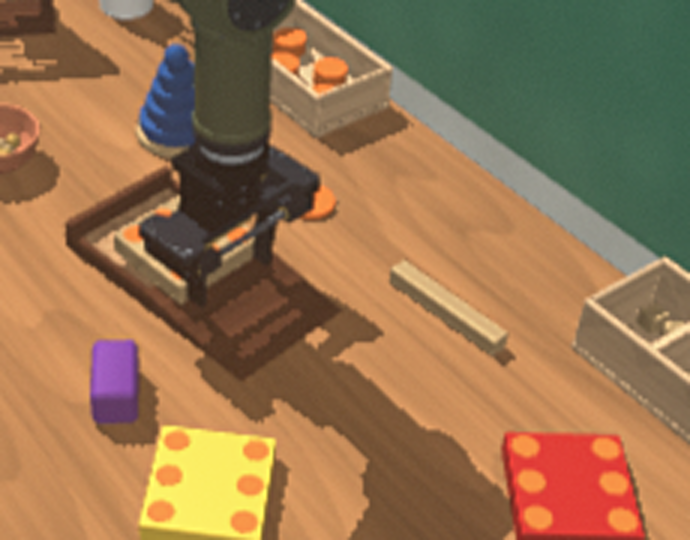

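View pics/t12_b.png

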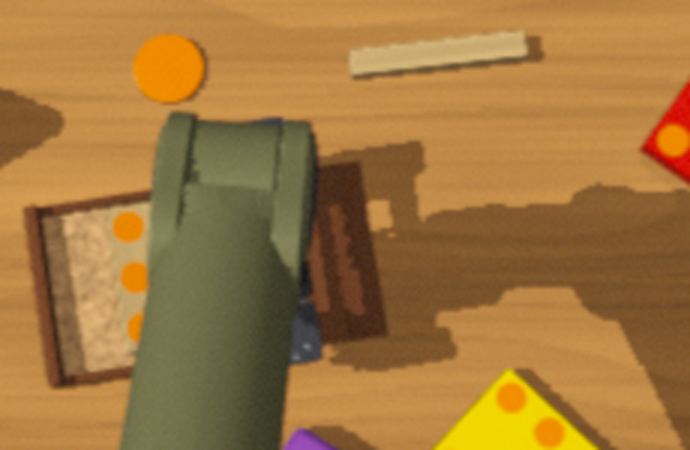

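```bash
python3 -m pendant '[{"travel":[-0.001,0.01,-0.001],"twist":0},{"travel":[-0.002,0.02,-0.001],"twist":0},{"travel":[-0.002,0.03,-0.001],"twist":0},{"travel":[-0.002,0.038,-0.001],"twist":0},{"travel":[-0.002,0.043,-0.001],"twist":0},{"travel":[-0.002,0.047,-0.001],"twist":0},{"travel":[-0.002,0.049,-0.001],"twist":0},{"travel":[-0.002,0.05,-0.001],"twist":0}]'
python3 st.py -.065 -.001 .028; python3 brd.py 13 .038
```

```text
time: 20.27
position: [0.5869, 0.0716, 0.0286]
tool_rot: [-0.119, 1.562, 0.126]
ft_force: [-0.3, -1.6, -0.6]
grip_width: 1.003
t 20.27 tray xy [-0.0627 -0.0002] z 0.0286 jaw 8.92 F tray [-1.5  0.6 -0.6]
travel [ 0.0006 -0.0023  0.0008]
top []
side [(np.float64(0.0421), np.float64(0.0449), np.int32(25)), (np.float64(-0.0409), np.float64(-0.041), np.int32(21))]
```

View pics/s13_b.png

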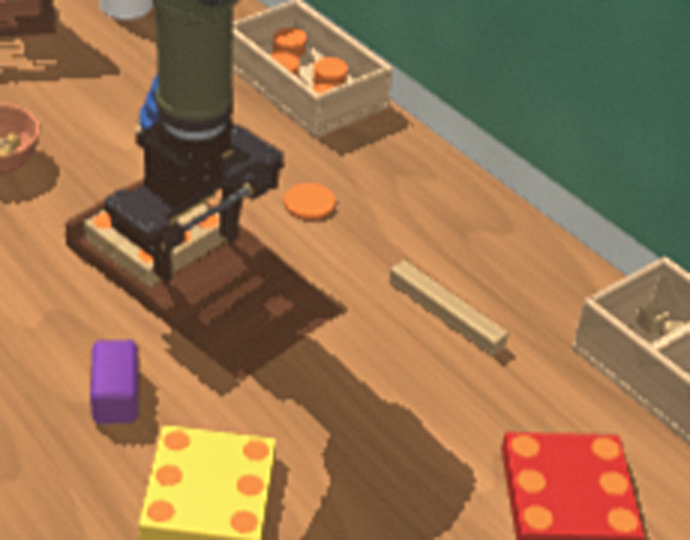

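```bash
python3 -m pendant '[{"travel":[-0.002,-0.02,0],"twist":0},{"travel":[-0.04,-0.04,0],"twist":0},{"travel":[-0.09,-0.06,0],"twist":0},{"travel":[-0.13,-0.1,0],"twist":0.02},{"travel":[-0.13,-0.16,0],"twist":0.06},{"travel":[-0.13,-0.22,0],"twist":0.1},{"travel":[-0.13,-0.28,0],"twist":0.13},{"travel":[-0.13,-0.34,-0.005],"twist":0.154},{"travel":[-0.13,-0.4,-0.005],"twist":0.154},{"travel":[-0.13,-0.4,-0.005],"twist":0.154}]'
python3 brd.py 14 .038
python3 tgt.py .502 -.424 .15 0
python3 - <<'E'
from h import *
im=cv2.imread("pics/t14_b_raw.png");save(im,"t14m",(430,190,530,280),6)
im=cv2.imread("pics/t14_b_raw.png");save(im,"t14t",(220,150,370,250),5)
E
```

```text
time: 21.62
position: [0.6397, -0.3345, 0.1568]
tool_rot: [0.007, 1.567, -0.007]
ft_force: [-0.4, 0.3, -0.3]
grip_width: 1.0
top [(np.float64(-0.0343), np.float64(-0.0424), np.int32(69)), (np.float64(0.042), np.float64(-0.0422), np.int32(67)), (np.float64(-0.0336), np.float64(-0.0002), np.int32(71)), (np.float64(0.0422), np.float64(-0.0001), np.int32(68)), (np.float64(-0.0338), np.float64(0.0415), np.int32(69)), (np.float64(0.0422), np.float64(0.0418), np.int32(70))]
side [(np.float64(0.04), np.float64(-0.0417), np.int32(30)), (np.float64(0.0398), np.float64(0.0014), np.int32(29)), (np.float64(0.0405), np.float64(0.0431), np.int32(32)), (np.float64(-0.0369), np.float64(-0.0412), np.int32(33)), (np.float64(-0.0369), np.float64(0.0011), np.int32(29)), (np.float64(-0.0355), np.float64(0.043), np.int32(31))]
t 21.73 p [ 0.6423 -0.3269  0.1567] jaw -0.07 down [ 0.0048  0.005  -1.    ] F [0.74 1.11 0.01] g 1.0
travel [ 0.0055 -0.0973 -0.1402] twist -0.0011924932048743221 q [ 0.03  0.56  0.6   1.35 -0.32  1.32  0.64]
```

View pics/t14t.png

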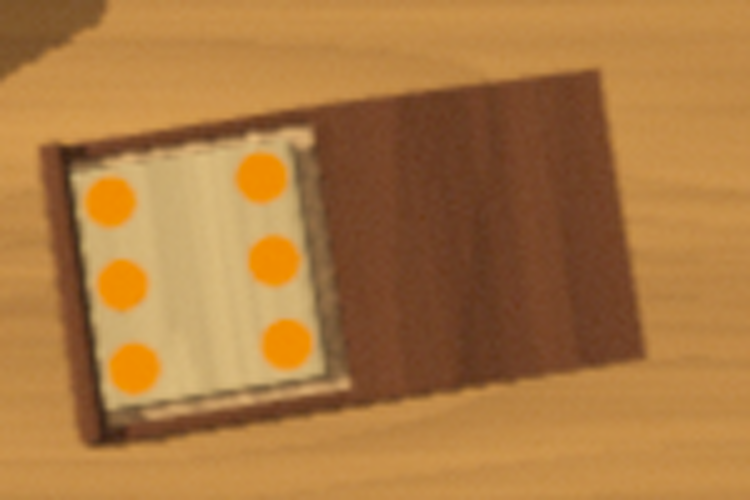

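View pics/s14_b.png

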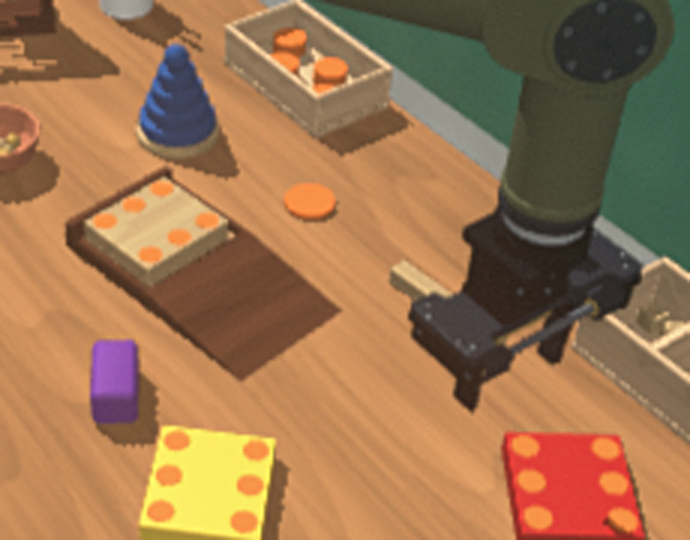

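View pics/t14m.png

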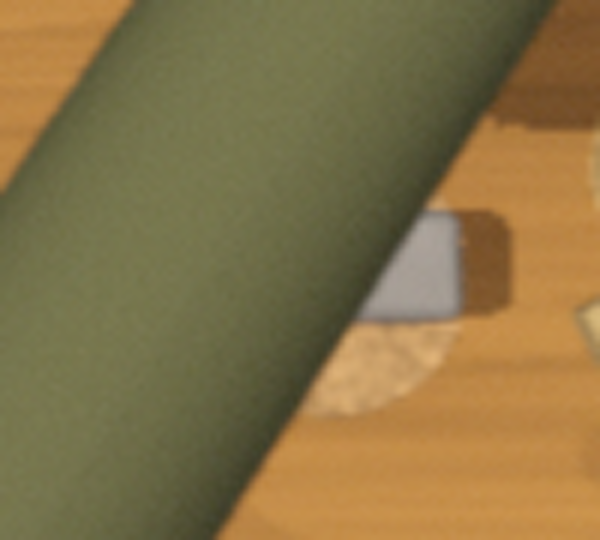

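```bash
python3 - <<'E'
from h import *
print(ray("top",(430+363.5/6,190+267/6),.046), ray("top",[(430+247/6,234.5)],.008),ray("top",[(430+462/6,234.5)],.043))
E
```

```text
[[ 0.50025685 -0.42731294  0.046     ]] [[ 0.50197623 -0.39113492  0.008     ]] [[ 0.50034033 -0.46803233  0.043     ]]
```

```bash
python3 -m pendant '[{"travel":[0,-0.03,-0.045],"twist":0},{"travel":[0,-0.065,-0.09],"twist":0},{"travel":[0,-0.095,-0.138],"twist":0},{"travel":[0.02,-0.097,-0.14],"twist":0},{"travel":[0.04,-0.097,-0.14],"twist":0},{"travel":[0.04,-0.097,-0.14],"twist":0}]'
python3 tgt.py .502 -.424 .018 0
```

```text
time: 22.48
position: [0.5035, -0.4198, 0.1129]
tool_rot: [0.005, 1.569, 0.009]
ft_force: [0.1, 0.8, -0.1]
grip_width: 0.999
t 22.48 p [ 0.5035 -0.4198  0.1129] jaw 0.17 down [ 0.0021  0.0088 -1.    ] F [ 0.09  0.84 -0.08] g 0.999
travel [ 0.0949 -0.005  -0.0017] twist 0.0030312467695182044 q [ 0.17  0.46  0.64  1.58 -0.3   1.2   0.88]
```

```bash
python3 -m pendant '[{"travel":[0.03,-0.008,-0.002],"twist":0.003},{"travel":[0.06,-0.008,-0.002],"twist":0.003},{"travel":[0.085,-0.008,-0.002],"twist":0.003},{"travel":[0.094,-0.008,-0.002],"twist":0.003},{"travel":[0.095,-0.008,-0.002],"twist":0.003}]'
python3 tgt.py .502 -.427 .018 0
python3 -m pendant '[{"travel":[0,0,0],"twist":0},{"travel":[0,0,0],"twist":0},{"travel":[0,0,0],"twist":0},{"travel":[0,0,0],"twist":0},{"travel":[0,0,0],"twist":0},{"travel":[0,0,0],"twist":0}]' -1 25
python3 tgt.py .502 -.427 .018 0
```

```text
time: 23.1
position: [0.5026, -0.4263, 0.0178]
tool_rot: [0.006, 1.569, 0.008]
ft_force: [0.2, -0.1, -0.7]
grip_width: 1.0
t 23.1 p [ 0.5026 -0.4263  0.0178] jaw 0.1 down [ 0.002  0.009 -1.   ] F [ 0.2  -0.13 -0.68] g 1.0
travel [-0.0002 -0.0007 -0.0006] twist 0.0016598053507503494 q [ 0.21  0.57  0.6   1.65 -0.37  1.04  0.93]
time: 23.85
position: [0.5024, -0.4263, 0.0179]
tool_rot: [0.006, 1.569, 0.008]
ft_force: [0.0, 0.1, 1.5]
grip_width: 0.527
t 23.85 p [ 0.5024 -0.4263  0.0179] jaw 0.09 down [ 0.0016  0.0092 -1.    ] F [0.04 0.13 1.54] g 0.527
travel [-0.0001 -0.0007 -0.0004] twist 0.0015273709518771486 q [ 0.21  0.57  0.6   1.65 -0.37  1.05  0.93]
```

```bash
python3 -m pendant '[{"travel":[-0.02,0,0],"twist":0},{"travel":[-0.06,0,0],"twist":0},{"travel":[-0.11,0.02,0.01],"twist":0},{"travel":[-0.13,0.07,0.03],"twist":-0.02},{"travel":[-0.13,0.12,0.05],"twist":-0.05},{"travel":[-0.13,0.18,0.06],"twist":-0.08},{"travel":[-0.13,0.24,0.07],"twist":-0.1},{"travel":[-0.13,0.3,0.074],"twist":-0.13},{"travel":[-0.13,0.36,0.074],"twist":-0.155},{"travel":[-0.13,0.42,0.074],"twist":-0.155}]'
python3 tgt.py .576 .139 .13 8.97
```

```text
time: 25.1
position: [0.5749, -0.0058, 0.1523]
tool_rot: [-0.116, 1.565, 0.13]
ft_force: [0.7, 0.2, -5.5]
grip_width: 0.522
t 25.1 p [ 0.5749 -0.0058  0.1523] jaw 8.95 down [ 0.0017  0.0091 -1.    ] F [ 0.7   0.19 -5.53] g 0.522
travel [0.0237 0.1427 0.0235] twist -0.00038466363078521783 q [-0.45  0.22  0.48  1.75 -0.12  1.2   0.22]
```

```bash
python3 -m pendant '[{"travel":[0,0.05,0.008],"twist":0},{"travel":[0,0.1,0.016],"twist":0},{"travel":[0.02,0.135,0.022],"twist":0},{"travel":[0.04,0.143,0.023],"twist":0},{"travel":[0.06,0.143,0.023],"twist":0},{"travel":[0.07,0.143,0.023],"twist":0},{"travel":[0.07,0.143,0.023],"twist":0}]'
python3 tgt.py .576 .139 .052 8.97
python3 - <<'E'
from h import *
snap("side","s15",(230,60,400,240),4.0/1.3);snap("top","t15",(220,130,370,250),5)
E
```

```text
time: 25.98
position: [0.5749, 0.1383, 0.083]
tool_rot: [-0.115, 1.567, 0.128]
ft_force: [-0.1, 0.4, -4.3]
grip_width: 0.523
t 25.98 p [0.5749 0.1383 0.083 ] jaw 8.85 down [-0.     0.008 -1.   ] F [-0.13  0.39 -4.34] g 0.523
travel [0.031  0.0003 0.0012] twist -0.002051231354141869 q [-0.6   0.31  0.38  1.78 -0.14  1.07 -0.01]
```

View pics/s15.png

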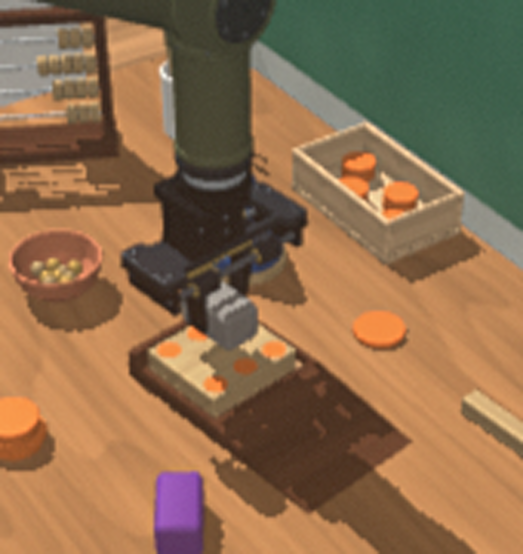

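View pics/t15.png

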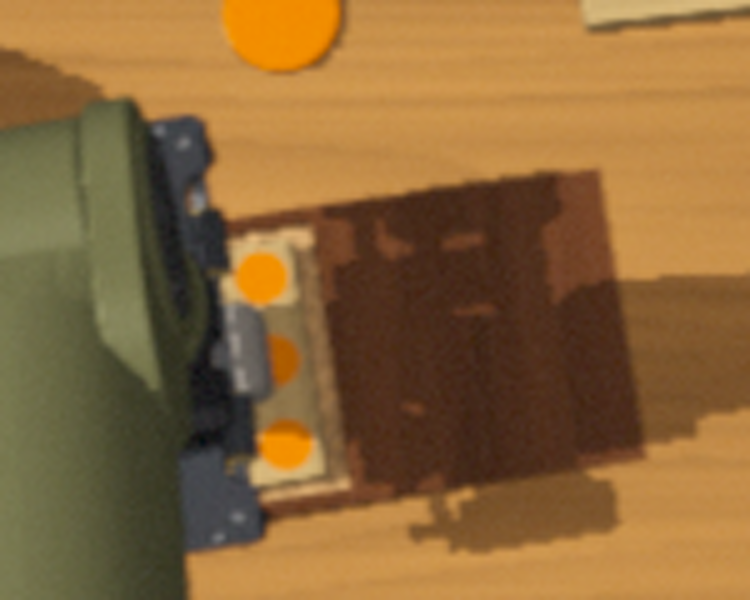

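The stone hangs over the middle of the board, square to it. Now I lower it gently.

```bash
python3 -m pendant '[{"travel":[0.01,0,0.001],"twist":0},{"travel":[0.019,0,0.001],"twist":0},{"travel":[0.025,0,0.001],"twist":0},{"travel":[0.028,0,0.001],"twist":0},{"travel":[0.029,0,0.001],"twist":0}]'
python3 tgt.py .576 .139 .052 8.97
```

```text
time: 26.7
position: [0.5771, 0.1395, 0.0552]
tool_rot: [-0.115, 1.564, 0.129]
ft_force: [0.1, 0.3, -5.4]
grip_width: 0.525
t 26.7 p [0.5771 0.1395 0.0552] jaw 8.89 down [ 0.0025  0.0091 -1.    ] F [ 0.13  0.33 -5.36] g 0.525
travel [ 0.0032 -0.0003 -0.0012] twist -0.001462524988206087 q [-0.59  0.35  0.37  1.8  -0.16  1.02 -0.  ]
```

```bash
python3 -m pendant '[{"travel":[0.001,0,-0.001],"twist":0},{"travel":[0.002,0,-0.001],"twist":0},{"travel":[0.003,0,-0.001],"twist":0},{"travel":[0.003,0,-0.001],"twist":0}]'
python3 tgt.py .576 .139 .052 8.97
```

```text
time: 27.2
position: [0.5761, 0.1392, 0.0522]
tool_rot: [-0.115, 1.564, 0.129]
ft_force: [-0.5, 0.2, -4.8]
grip_width: 0.526
t 27.2 p [0.5761 0.1392 0.0522] jaw 8.88 down [ 0.0025  0.0091 -1.    ] F [-0.46  0.19 -4.81] g 0.526
travel [ 0.0002 -0.0002 -0.0001] twist -0.0015868420915010279 q [-0.59  0.35  0.37  1.8  -0.16  1.01 -0.  ]
```

```bash
python3 -m pendant '[{"travel":[0.001,0,0],"twist":0},{"travel":[0.001,0,0],"twist":0},{"travel":[0.001,0,0],"twist":0}]'
python3 tgt.py .576 .139 .052 8.97
```

```text
time: 27.58
position: [0.5762, 0.1393, 0.0519]
tool_rot: [-0.114, 1.564, 0.129]
ft_force: [-2.6, -0.8, 3.4]
grip_width: 0.525
t 27.57 p [0.5762 0.1393 0.0519] jaw 8.88 down [ 0.0027  0.0094 -1.    ] F [-2.6  -0.82  3.42] g 0.525
travel [-0.0001 -0.0003 -0.0003] twist -0.0015871217129765096 q [-0.59  0.35  0.37  1.8  -0.16  1.01 -0.  ]
```

Contact: the force has gone from -5 to +3 N. I'll release, rise and withdraw.

```bash
python3 -m pendant '[{"travel":[0,0,0],"twist":0},{"travel":[0,0,0],"twist":0},{"travel":[0,0,0],"twist":0},{"travel":[0,0,0],"twist":0},{"travel":[0,0,0],"twist":0}]' 1
python3 -m pendant '[{"travel":[-0.02,0,0],"twist":0},{"travel":[-0.06,0,0],"twist":0},{"travel":[-0.11,0,0],"twist":0},{"travel":[-0.15,-0.03,0],"twist":0},{"travel":[-0.15,-0.09,0],"twist":0},{"travel":[-0.15,-0.15,0],"twist":0},{"travel":[-0.15,-0.21,0],"twist":0},{"travel":[-0.15,-0.27,0],"twist":0},{"travel":[-0.15,-0.27,0],"twist":0}]'
python3 brd.py 16 .038
python3 - <<'E'
from brd import *
im=cv2.imread("pics/t16_b_raw.png");hsv=cv2.cvtColor(im,cv2.COLOR_BGR2HSV)
m=((hsv[:,:,1]<60)&(hsv[:,:,2]>90)).astype(np.uint8);m[:,:230]=0;m[:,310:]=0;m[:165]=0;m[245:]=0
cs,_=cv2.findContours(m,0,1);k=max(cs,key=cv2.contourArea);rr=cv2.minAreaRect(k);bx=ray("top",cv2.boxPoints(rr),.08)
print(rr,w2t(bx.mean(0)),[w2t(b).round(4) for b in bx])
save(im,"t16t",(220,150,370,250),5)
E
```

```text
time: 28.2
position: [0.5763, 0.1394, 0.0518]
tool_rot: [-0.114, 1.564, 0.129]
ft_force: [-0.2, 0.0, 0.5]
grip_width: 0.97
time: 29.32
position: [0.6168, -0.137, 0.2012]
tool_rot: [-0.11, 1.563, 0.117]
ft_force: [0.2, 0.1, 0.7]
grip_width: 1.003
top [(np.float64(-0.0343), np.float64(-0.0424), np.int32(69)), (np.float64(0.0422), np.float64(-0.0422), np.int32(66)), (np.float64(-0.0401), np.float64(-0.0004), np.int32(25)), (np.float64(-0.0338), np.float64(0.0415), np.int32(69)), (np.float64(0.0423), np.float64(0.0415), np.int32(70))]
side [(np.float64(0.0405), np.float64(0.0431), np.int32(32)), (np.float64(-0.0369), np.float64(-0.0412), np.int32(33)), (np.float64(-0.0356), np.float64(0.0426), np.int32(32))]
((257.35137939453125, 203.1081085205078), (18.741483688354492, 32.22220230102539), 80.53767395019531) [0.00314739 0.00184732] [array([ 0.0422, -0.0204]), array([-0.035, -0.021]), array([-0.0357,  0.0241]), array([0.0412, 0.0247])]
```

View pics/t16t.png

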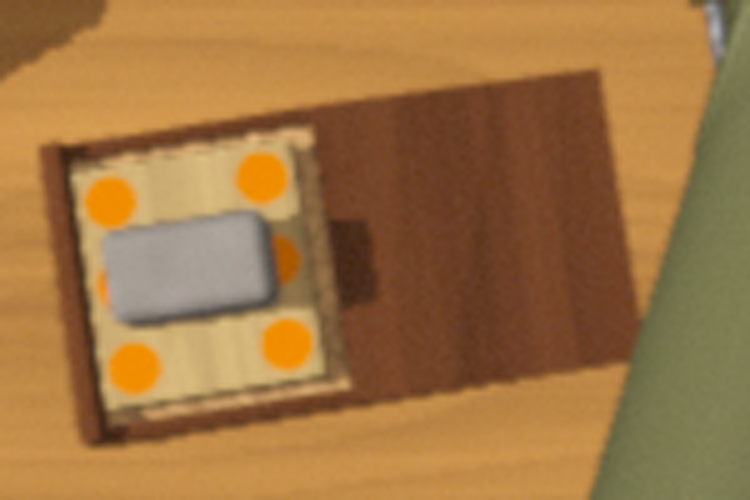

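View pics/s16_b.png

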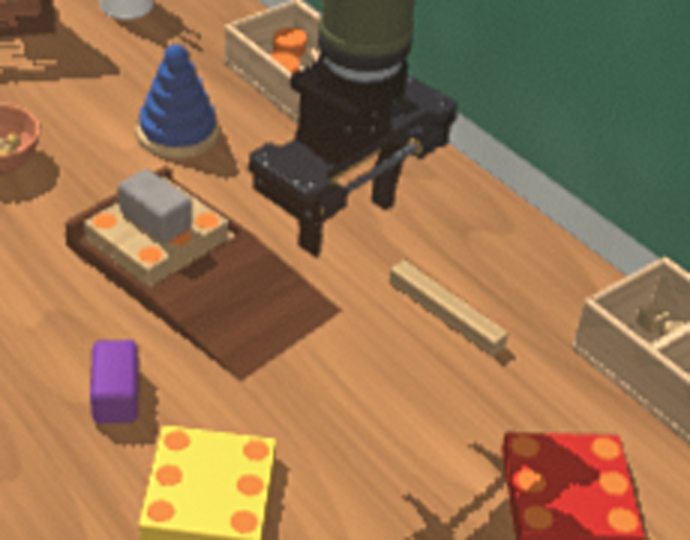

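View pics/t16_b_raw.png

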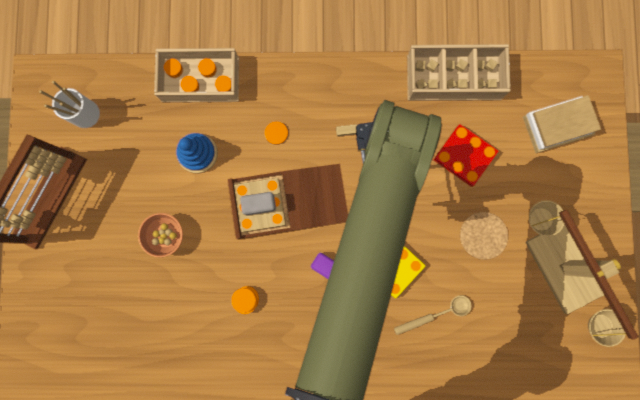

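The stone sits flat at tray (3, 2) mm and the board is centred at (4, 0) mm, flat in the recess. Everything else stands where it was, and the gripper is clear. I'm handing the job in.

```bash
python3 -c "
from bench import ctrl
print(ctrl.close_job())"
```

```text
the job is handed in; nothing more can be done
None
```

The job is done and handed in at about 29 s, well inside the 72 s limit. No verdict was reported.

- **Stone to the mat:** I lifted the stone off the board and set it on the cork mat, letting go only once the force showed it resting there.
- **Board into the tray:** I pushed the board from behind with the open fingers. The first push squared it to the tray but left it about 9 mm to one side, more than the 8 mm clearance. I nudged it back from that side with the fingers, then pushed it up the ramp and over the lip into the tray.
- **Stone back on the board:** I set the stone down again on the middle of the board, with only a few newtons of contact before release.

**Last checks:**
- From the top camera, the board is centred about 4 mm along and 0 mm across the tray, square and flat in the recess.
- The stone lies flat within about 2 mm of the board's middle.
- The side camera put the board's discs 1–3 mm from the top-camera positions, within the calibration error.
- By eye, the other things stand where they were. The arm partly hid the rod, the yellow board and the purple block from above, but the side view shows all three in place.

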